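# Load a brake pad and wedge the grinder carrier off its rests

### The arm

A 7-joint arm with a two-finger parallel gripper is mounted at the origin on the work surface. World frame = base frame: x ahead of the robot, y to its left, z up, the work surface at z = 0. Lengths are in m, angles in rad, forces in N, time in s.
With the tool pointing down it reaches from about 0.375 to 0.925 m from the base axis. Payload 3.1 kg.
Tool frame: the origin (TCP) lies at the very end of the fingers, on their centre line; the grasp point (between the pads) lies ctrl.tcp_to_grasp behind it (ctrl.tcp_to_grasp is the distance from the TCP to the grasp point, in m); z points along the fingers, y is the line along which they close (so a half turn about z gives the same grasp; the last joint's range is limited). The gripper opens to 85 mm and grips with 20 to 120 N. Pads are 22 mm wide; open, the fingers measure 114 mm over their backs; the gripper's body (76 mm by 85 mm) begins 54 mm behind the grasp point. The pads swing forward as they close: fully open they stand 13 mm farther back than shut.
Start: joints at [1.028, 0.383, 0.044, 1.598, -0.018, 1.161, -0.05], TCP at [0.28, -0.587, 0.231] pointing down, gripper open.
Joint ranges: [-2.61, 2.61], [-0.41, 2.15], [-1.48, 1.57], [0, 2.5], [-1.57, 4.71], [0.05, 1.97], [-2.85, 2.85]. Speed limits (rad/s): [2.79, 2.79, 3.14, 3.14, 3.14, 3.14, 3.14].

### API

Orientations are given as a unit quaternion [w, x, y, z].
In Python, from cell import telemetry, cams, ctrl gives the robot as it stands.
- The arm moves only by the tool jog_arm, never from a script. Its argument "deltas" is a list that holds one entry, the list of rows, each a list of 4 numbers: the shift along the tool's x, y, z scaled (see below), then the turn about the tool's z scaled (see below). In form: [[[dx, dy, dz, twist], ...]]. A call has 1 to 10 rows; each row is the pose to reach, as a shift and turn from the pose commanded when the call began, along the tool's axes at that moment; what a row does not reach only later rows make up. The controller multiplies each number of a shift by 0.4 m and each number of a turn by 60 degrees. A row lasts 1/10 s, in which the tool goes at most 50 mm and 8.59 degrees, less where a joint would pass 70% of its speed; a pose out of reach is approached as far as the arm can. A call with a number of a shift or a turn outside -1 to 1 is refused whole. A call with a gripper value outside its range is refused whole. "claw" is the closure, from -1 (fully open) to 1 (shut), so that 0 is half open, set as the call begins (left out, the last holds). The fingers move at their own pace and stop on an object; "grip_force" is the grip in N (left out, the last holds). Time passes only in rows, so rows that repeat a pose let the fingers close. It gives the time, the measured TCP pose, the force, the opening and the grip force at its end, in the units of the state.
- telemetry.state(): the state, without advancing time (a new reading comes with each control period).
- cams.capture(name): name is "scene" or "top"; returns the picture (400x640x3 uint8, red, green, blue); there is no depth.
- cams.calibration(name): a dict with "mtx" (3x3 intrinsics, pixels), "view" (4x4, takes a point from world to camera coordinates). Camera axes: x right, y down, z forward; pixel columns grow to the right and rows downward; lengths in m; the calibration is good to about 2 mm. A picture is of the moment at which its call begins. calibration takes no time and is no camera call.
- ctrl.job_done(): hands the job in; it is judged then, once.
The state is a dict: "t": time; "joint_pos": joint angles; "qvel": joint speeds; "joint_efforts": joint torques, N m; "position": TCP position; "tool_rot": TCP orientation; "wrist_force": force on the tool from outside, world axes, zero at the start; "torque": the same for the moment, N m; "width": finger opening in m; "grasp_force": force on a finger pad.
Only numpy, scipy, OpenCV 4.12 (cv2) and the standard library are available. Lean on these libraries where they do the work, as an engineer would, in place of code of your own. Each camera call takes 0.05 s, during which the arm holds its last target. There are 200 camera calls.

### The job

Set up the hand-cranked pad grinder for its next pad: slide the black pad blank down into the carrier's pocket until it sits fully home and let go of it. Then take the brass wedge by its grip block and push it, lying flat on the green base plate, thin end first under the white nylon nose roller until the carrier just lifts off its two rest posts, about 4 mm at the roller. Finish while still gripping the wedge there, with only the wedge holding the carrier up, and leave the other things on the bench where they are.

Things in the scene. Friction and masses are not known exactly. Their poses are not given: they have to be found in the camera images.
- grinder: Fixed green grinder. Base plate 110 (x) by 430 (y) by 12 mm thick; origin at the centre of its underside, z up; y runs along the carrier from nose roller to pivot: push the wedge along +y. Plate flat in front of the roller but for 5 mm bolt heads (x +-44, y -196 mm). Column at (15, 168) mm, its head and crank swung away to +y, up to 275 mm high. Rest posts at x +-41, y -45, 16 mm thick.
- carrier: Steel beam hinged to the grinder, 0.9 kg; origin on the pivot, at (0, 85, 40) mm in the grinder's frame; axes parallel to it at rest. Swings up only (free end rises), falls back on the rest posts by its weight (5 to 7 N at the roller). Pocket block 62 (x) by 106 (y) mm, top 52 mm above the bench. Side arms, 45 mm apart, carry the roller; their undersides are 26 mm above the bench.
- pocket (a point): Centre of the floor of the carrier's open-topped rectangular pocket, 32 mm above the bench at rest. The pocket is 39 (x) by 73 (y) mm, 20 mm deep; axes as the carrier's.
- roller: White nylon roller, 20 mm thick, 43 mm long, at the carrier's free end; spins freely on its axle along x; origin at its centre, 170 mm from the pivot. At rest at (0, -85, 31) mm in the grinder's frame: 9 mm gap between base plate and its underside. Its height above 31 mm is the lift. Its own y and z axes mean nothing as it spins.
- pad: Rough black brake pad blank, an upright block 36 (x) by 70 (y) by 44 (z) mm, about 0.17 to 0.34 kg; origin at the centre of its underside. Its lowest 6 mm taper in by 2.5 mm all round as a lead-in. Stands loose on the bench; its y (long) axis goes along the pocket's y, either way round. Seated, its top stands 24 mm above the pocket block.
- wedge: Brass wedge, 30 mm wide (x), 0.3 kg, flat on the bench; origin under the centre of its grip block (24 by 24 mm, 52 mm high, grasp it across x). Thin end towards its +y: ramp from 20.5 mm thick at y = 12 to 3 mm at the tip, y = 82 mm (1 in 4). Flat on the plate it meets the resting roller when the tip is about 25 mm past the roller's centre line, then lifts it 1 mm per 4 mm of push.
- wedge_tip (a point): Middle of the wedge's thin end, on its underside, 82 mm from the wedge's origin along its y axis.
- setting_block: Bystander: stepped brass block 35 by 60 by 30 mm, origin under its centre. Leave alone.
- spare_roller: Bystander: white nylon tube 40 mm across, 45 mm high, standing; origin under its centre. Leave alone.
- bolt1: Bystander: iron anchor bolt standing on its head, 86 mm high, 30 mm across the head; origin under the head. Leave alone.
- bolt2: Bystander: the second iron anchor bolt, the same. Leave alone.
- wrench: Bystander: steel wrench lying on the bench. Leave alone.
- oil: Bystander: red oil tin 56 mm across, 80 mm high; origin under its centre. Leave alone.
Not all that is in view belongs to the job. What is shaped like the pad but pink is not meant.

How it is judged:
By the outcome, as a careful person would: the job done as asked, in the order asked, and still so for the second after the job is handed in, while the arm keeps its last pose, push and grip.
It also fails if it takes over 59 s, if anything falls off the work surface, if the arm or the gripper's body presses on something with over 40 N, if the wrist force passes 120 N, or if a joint passes its speed limit or range.

## Working session

There is one attempt and no reset: what is moved stays moved. The work goes in short steps, Python scripts to look and compute and a tool call to move; the robot and the scene stay as the last step left them, time stands still between calls to the robot, and variables do not carry over. Pictures are saved under pics/ and viewed, at most 10 in all, crops included, and the job is handed in when it is done.

Besides the shell and the picture viewer there is one more tool, called after "Request:" by a JSON object that holds its "name" and its "arguments", one argument or row to a line. jog_arm: Moves the arm, as the interface text tells. Its arguments: {"type":"object","properties":{"deltas":{"type":"array","items":{"type":"array","items":{"type":"array","items":{"type":"number","minimum":-1,"maximum":1}}}},"claw":{"type":"number"},"grip_force":{"type":"number"}},"required":["deltas"]}

```bash
mkdir -p pics; python3 - <<'E'
from cell import telemetry, cams, ctrl
import cv2, numpy as np
for n in ("scene","top"):
    im=cams.capture(n); cv2.imwrite(f"pics/{n}0.png",cv2.resize(im[:,:,::-1],(800,500),interpolation=cv2.INTER_CUBIC))
    cv2.imwrite(f"pics/{n}0_raw.png",im[:,:,::-1])
    c=cams.calibration(n); print(n,np.round(c["mtx"],1).tolist(),np.round(c["view"],4).tolist())
s=telemetry.state(); print(s, ctrl.tcp_to_grasp)
E
```

```text
scene [[372.4, 0.0, 318.2], [0.0, 372.4, 199.3], [0.0, 0.0, 1.0]] [[0.4414, 0.8972, -0.0127, -0.1738], [0.7351, -0.3697, -0.5683, -0.3804], [-0.5146, 0.2415, -0.8228, 1.195], [0.0, 0.0, 0.0, 1.0]]
top [[438.6, 0.0, 314.8], [0.0, 438.6, 206.3], [0.0, 0.0, 1.0]] [[-0.143, -0.9897, -0.0037, -0.0212], [-0.9641, 0.1402, -0.2253, 0.5369], [0.2235, -0.0286, -0.9743, 0.9566], [0.0, 0.0, 0.0, 1.0]]
{'t': 0.1, 'joint_pos': array([ 1.02817588,  0.38375844,  0.04385488,  1.59941856, -0.01788581,
        1.16118441, -0.04988835]), 'qvel': array([ 0.0010117 , -0.0011492 ,  0.00199818, -0.00279883,  0.00014535,
       -0.00045201, -0.00024401]), 'joint_efforts': array([ 2.51709163e-03, -4.34728646e+01,  1.02893740e+00, -2.50454825e+01,
        1.08170442e-02,  5.43348666e-03, -3.82442954e-05]), 'position': array([ 0.27931194, -0.5859876 ,  0.23000895]), 'tool_rot': array([-1.14073336e-03,  9.75359097e-01,  2.20620083e-01, -3.32075458e-04]), 'wrist_force': array([ 0.07968853, -0.48575203,  0.13439416]), 'torque': array([ 0.02620002,  0.01755415, -0.05081471]), 'grasp_force': 0.0, 'width': 0.0853760486913837} 0.0187
```

View pics/scene0.png

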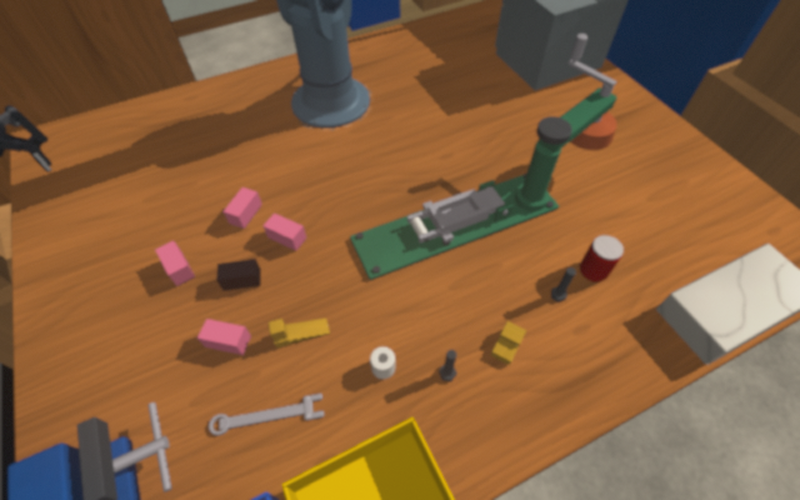

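View pics/top0.png

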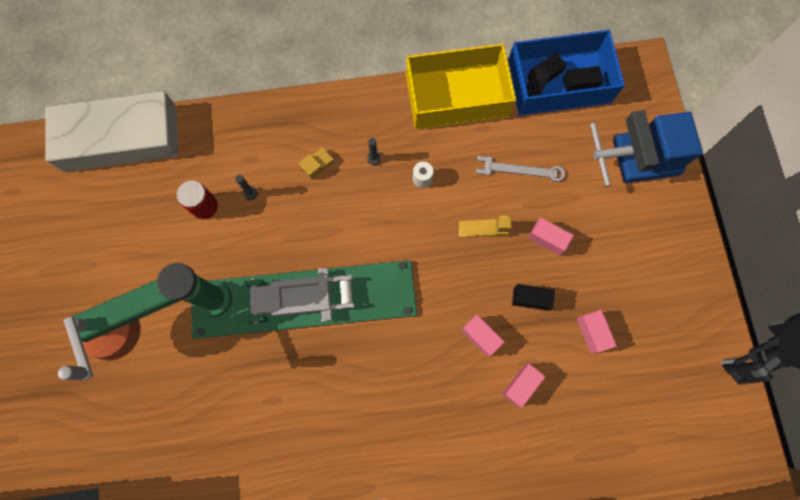

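The pad stands at top px (533,296) and scene px (238,273). The wedge is at top (486,228) with its thin end to the left, and the grinder's roller is at top (345,292). Next I'll fit silhouettes in both views.

```bash
cat > h.py <<'E'
from cell import telemetry, cams, ctrl
import cv2, numpy as np
from scipy.optimize import minimize
S=4
def cal(n):
    c=cams.calibration(n); return np.array(c["mtx"]),np.array(c["view"])
def proj(n,P):
    K,V=cal(n); P=np.atleast_2d(P); q=(P@V[:3,:3].T+V[:3,3])@K.T; return q[:,:2]/q[:,2:]
def ray(n,uv,z):
    K,V=cal(n); R,t=V[:3,:3],V[:3,3]; d=R.T@np.linalg.solve(K,[uv[0],uv[1],1]); c=-R.T@t
    return c+d*(z-c[2])/d[2]
def xf(p,L,z0=0):
    c,s=np.cos(p[2]),np.sin(p[2]); L=np.asarray(L,float)
    return np.c_[p[0]+c*L[:,0]-s*L[:,1],p[1]+s*L[:,0]+c*L[:,1],L[:,2]+z0]
def box(x0,x1,y0,y1,z0,z1): return np.array([[x,y,z] for x in(x0,x1) for y in(y0,y1) for z in(z0,z1)])/1e3
PAD=[np.r_[box(-18,18,-35,35,6,44),box(-15.5,15.5,-32.5,32.5,0,1)]]
WEDGE=[box(-12,12,-12,12,0,52),np.array([[x,y,z] for x in(-15,15) for y,z in((12,0),(12,20.5),(82,0),(82,3))])/1e3]
PLATE=[box(-55,55,-215,215,0,12)]
def render(n,p,parts,sh,z0=0):
    m=np.zeros(sh,np.uint8)
    for L in parts:
        h=cv2.convexHull(((proj(n,xf(p,L,z0))+.5)*S-.5).astype(np.float32))
        cv2.fillConvexPoly(m,np.round(h*16).astype(np.int32),255,shift=4)
    return m
def fit(p0,parts,masks,care=None,z0=0):
    f=lambda p:sum(np.mean((cv2.absdiff(render(n,p,parts,m.shape,z0),m)>0)&(True if care is None else care[n]))*1e4 for n,m in masks.items())
    for d in(.02,.004):
        sx=np.array([p0,np.add(p0,[d,0,0]),np.add(p0,[0,d,0]),np.add(p0,[0,0,d*8])])
        r=minimize(f,p0,method="Nelder-Mead",options=dict(initial_simplex=sx,xatol=1e-5,fatol=1e-3)); p0=r.x
    return r.x,r.fun
E
python3 - <<'E'
from h import *
for n,pts in dict(scene=dict(pad=(240,268),padside=(240,281),wood=(300,290),wgrip=(277,325),wramp=(310,328),wshad=(285,342),green=(375,255),greenside=(390,270),padshad=(210,270)),
  top=dict(pad=(533,293),padside=(533,304),wood=(440,350),wgrip=(505,220),wramp=(480,228),green=(390,290),pshad=(565,298),green2=(230,328),gsh=(340,315))).items():
    hsv=cv2.cvtColor(cv2.imread(f"pics/{n}0_raw.png"),cv2.COLOR_BGR2HSV)
    print(n,{k:hsv[int(v/1.25),int(u/1.25)].tolist() for k,(u,v) in pts.items()})
for k,uv,z in(("pad",(533,294),.044),("wgrip",(505,218),.052),("wtip",(460,229),.0),("roller",(346,290),.041),("plc1",(413,263),.012),("plc2",(415,316),.012),("plc3",(192,338),.012)):
    print(k,ray("top",np.array(uv)/1.25,z).round(3))
E
```

```text
scene {'pad': [5, 77, 56], 'padside': [8, 117, 50], 'wood': [13, 171, 160], 'wgrip': [20, 188, 187], 'wramp': [20, 188, 199], 'wshad': [20, 172, 120], 'green': [67, 91, 109], 'greenside': [60, 68, 97], 'padshad': [13, 168, 143]}
top {'pad': [160, 55, 28], 'padside': [143, 35, 29], 'wood': [13, 175, 172], 'wgrip': [20, 185, 200], 'wramp': [20, 184, 213], 'green': [70, 114, 112], 'pshad': [13, 169, 95], 'green2': [70, 115, 73], 'gsh': [70, 117, 70]}
pad [ 0.427 -0.345  0.044]
wgrip [ 0.577 -0.319  0.052]
wtip [ 0.582 -0.239  0.   ]
roller [ 0.485 -0.002  0.041]
plc1 [ 0.524 -0.135  0.012]
plc2 [ 0.421 -0.124  0.012]
plc3 [0.441 0.299 0.012]
```

```bash
cat > meas.py <<'E'
from h import *
def masks(fn,ims,center,rad,z=.02):
    out={}
    for n,im in ims.items():
        big=cv2.resize(im,None,fx=S,fy=S,interpolation=cv2.INTER_CUBIC)
        m=fn(cv2.cvtColor(big,cv2.COLOR_BGR2HSV).astype(int),big.astype(int)).astype(np.uint8)*255
        c=np.zeros_like(m); u=((proj(n,[center[0],center[1],z])[0]+.5)*S); cv2.circle(c,tuple(int(v) for v in u),int(rad*S),255,-1)
        m&=c; out[n]=m
    return out
def biggest(m):
    k,l,s,_=cv2.connectedComponentsWithStats(m); return (l==1+np.argmax(s[1:,4])).astype(np.uint8)*255
E
python3 - <<'E'
from meas import *
ims={n:cv2.imread(f"pics/{n}0_raw.png") for n in("scene","top")}
vis={n:cv2.resize(i,None,fx=S,fy=S,interpolation=cv2.INTER_CUBIC) for n,i in ims.items()}
def run(name,p0,parts,fn,rad,care=None):
    M=masks(fn,ims,p0,rad)
    if name!="grinder": M={n:biggest(m) for n,m in M.items()}
    p,e=fit(p0,parts,M,care); ps=[fit(p,parts,{n:M[n]},care)[0].round(4) for n in M]
    print(name,p.round(4),round(e,2),"scene,top:",*ps)
    for n in ims:
        for L in parts: cv2.polylines(vis[n],[np.round(cv2.convexHull(((proj(n,xf(p,L))+.5)*S).astype(np.float32))).astype(int)],True,(255,255,0),1)
    return p
run("pad",[.427,-.345,-.05],PAD,lambda h,b:h[...,2]<74,28)
run("wedge",[.577,-.319,-.06],WEDGE,lambda h,b:(h[...,0]>16)&(h[...,0]<28)&(h[...,1]>110),50)
g0=[.482,.085,-.047]
care={}
for n in ims: # ignore column/head/crank zone, carrier zone
    o=render(n,g0,[box(-40,60,125,235,10,280),box(-45,45,-105,125,12,60)],(1600,2560)); care[n]=o==0
g=run("grinder",g0,PLATE,lambda h,b:(h[...,0]>40)&(h[...,0]<95)&(h[...,1]>45),200,care)
for n in ims:
    for L in ([box(-31,31,0,0.1,52,52)],): pass
    R=xf(g,np.array([[0,-85,31],[0,85,40],[-21.5,-85,41],[21.5,-85,41]])/1e3)
    for q in proj(n,R): cv2.circle(vis[n],tuple(int(v) for v in (q+.5)*S),4,(0,0,255),-1)
t=vis["top"][780:1120,560:1360]; s=vis["scene"][560:880,1100:1860]; s=cv2.copyMakeBorder(s,0,0,0,40,0)
cv2.imwrite("pics/ov1.png",cv2.resize(np.vstack([t,s]),None,fx=.9,fy=.9,interpolation=cv2.INTER_AREA))
E
```

```text
pad [ 0.4242 -0.3496 -0.2906] 5.76 scene,top: [ 0.4264 -0.3467 -0.2316] [ 0.4236 -0.3488 -0.2626]
wedge [ 0.5713 -0.3166 -0.1641] 3.45 scene,top: [ 0.5728 -0.3157 -0.1465] [ 0.5707 -0.3175 -0.1674]Traceback (most recent call last):
  File "<stdin>", line 18, in <module>
  File "<stdin>", line 7, in run
  File "h.py", line 29, in fit
    r=minimize(f,p0,method="Nelder-Mead",options=dict(initial_simplex=sx,xatol=1e-5,fatol=1e-3)); p0=r.x
    res = _minimize_neldermead(fun, x0, args, callback, bounds=bounds,
                               **options)
    fxr = func(xr)
    fx = function(np.copy(x), *(wrapper_args + args))
  File "h.py", line 26, in <lambda>
    f=lambda p:sum(np.mean((cv2.absdiff(render(n,p,parts,m.shape,z0),m)>0)&(True if care is None else care[n]))*1e4 for n,m in masks.items())
               ~~~^^^^^^^^^^^^^^^^^^^^^^^^^^^^^^^^^^^^^^^^^^^^^^^^^^^^^^^^^^^^^^^^^^^^^^^^^^^^^^^^^^^^^^^^^^^^^^^^^^^^^^^^^^^^^^^^^^^^^^^^^^^
  File "h.py", line 26, in <genexpr>
    f=lambda p:sum(np.mean((cv2.absdiff(render(n,p,parts,m.shape,z0),m)>0)&(True if care is None else care[n]))*1e4 for n,m in masks.items())
                                        ~~~~~~^^^^^^^^^^^^^^^^^^^^^^
  File "h.py", line 22, in render
    h=cv2.convexHull(((proj(n,xf(p,L,z0))+.5)*S-.5).astype(np.float32))
                       ~~~~^^^^^^^^^^^^^^
  File "h.py", line 8, in proj
    K,V=cal(n); P=np.atleast_2d(P); q=(P@V[:3,:3].T+V[:3,3])@K.T; return q[:,:2]/q[:,2:]
        ~~~^^^
  File "h.py", line 6, in cal
    c=cams.calibration(n); return np.array(c["mtx"]),np.array(c["view"])
ValueError: time passes only in moves, steps and waits
```

```bash
sed -i 's/^def cal(n):/import functools\n@functools.cache\ndef cal(n):/' h.py; cat > run1.py <<'E'
from meas import *
ims={n:cv2.imread(f"pics/{n}0_raw.png") for n in("scene","top")}
vis={n:cv2.resize(i,None,fx=S,fy=S,interpolation=cv2.INTER_CUBIC) for n,i in ims.items()}
def run(name,p0,parts,fn,rad,care=None):
    M=masks(fn,ims,p0,rad)
    if name!="grinder": M={n:biggest(m) for n,m in M.items()}
    p,e=fit(p0,parts,M,care); ps=[fit(p,parts,{n:M[n]},care)[0].round(4) for n in M]
    print(name,p.round(4),round(e,2),"scene,top:",*ps)
    for n in ims:
        for L in parts: cv2.polylines(vis[n],[np.round(cv2.convexHull(((proj(n,xf(p,L))+.5)*S).astype(np.float32))).astype(int)],True,(255,255,0),1)
    return p
run("pad",[.427,-.345,-.25],PAD,lambda h,b:h[...,2]<74,28)
run("wedge",[.572,-.317,-.16],WEDGE,lambda h,b:(h[...,0]>16)&(h[...,0]<28)&(h[...,1]>110),50)
g0=[.482,.085,-.047]
care={}
for n in ims:
    o=render(n,g0,[box(-40,60,125,235,10,280),box(-45,45,-105,125,12,60)],(1600,2560)); care[n]=o==0
    c=np.zeros((1600,2560),np.uint8); u=(proj(n,[.482,.085,.02])[0]+.5)*S; cv2.circle(c,tuple(int(v) for v in u),560,255,-1); care[n]&=c>0
g=run("grinder",g0,PLATE,lambda h,b:(h[...,0]>40)&(h[...,0]<95)&(h[...,1]>45),200,care)
for n in ims:
    R=xf(g,np.array([[0,-85,41],[0,85,40],[-21.5,-85,41],[21.5,-85,41],[-31,85-0,52]])/1e3)
    for q in proj(n,R): cv2.circle(vis[n],tuple(int(v) for v in (q+.5)*S),4,(0,0,255),-1)
a=vis["top"][800:1110,580:1360]; b=vis["top"][660:1020,1440:1800]
c=vis["scene"][560:920,1100:1860]; d=vis["scene"][800:1120,680:1080]
def fitw(i,w,h): return cv2.resize(i,(w,h),interpolation=cv2.INTER_AREA)
out=np.vstack([np.hstack([fitw(a,520,int(310/780*520)),cv2.copyMakeBorder(fitw(b,206,206),0,0,0,74,0)]),np.hstack([fitw(c,520,246),cv2.copyMakeBorder(fitw(d,280,224),0,22,0,0,0)])])
cv2.imwrite("pics/ov1.png",out)
E
python3 run1.py
```

```text
pad [ 0.424  -0.3497 -0.3029] 5.75 scene,top: [ 0.4267 -0.3467 -0.2289] [ 0.4234 -0.3494 -0.2642]
wedge [ 0.5718 -0.3167 -0.1526] 3.41 scene,top: [ 0.5728 -0.3157 -0.1473] [ 0.5708 -0.317  -0.1673]
grinder [ 0.4849  0.088  -0.0429] 25.53 scene,top: [ 0.4843  0.0902 -0.0415] [ 0.4879  0.0865 -0.0464]
```

View pics/ov1.png

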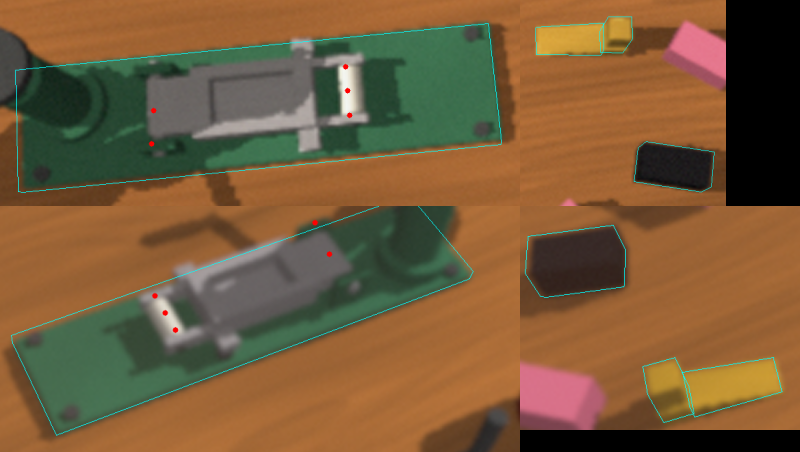

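Fits in both views agree to about 3 mm. Next I'll locate the pocket along the carrier and compute the move to the pad.

```bash
cat > go.py <<'E'
import numpy as np
from cell import telemetry
def go(x,y,z,yaw,s=None):
    "rows numbers from measured pose to TCP x,y,z with tool y axis at world yaw (deg, mod 180)"
    s=s or telemetry.state(); w,a,b,c=s["tool_rot"]
    from scipy.spatial.transform import Rotation as R
    M=R.from_quat([a,b,c,w]).as_matrix(); d=M.T@(np.array([x,y,z])-s["position"])
    cur=np.degrees(np.arctan2(M[1,1],M[0,1])); dy=(yaw-cur+90)%180-90
    print("t %.1f pos %s toolY %.1f j7 %.2f w %.4f F %s gf %.1f"%(s["t"],s["position"].round(4),cur,s["joint_pos"][6],s["width"],s["wrist_force"].round(1),s["grasp_force"]))
    print("deltas",(d/.4).round(4),"twist",round(-dy/60,4),"dist mm",(d*1e3).round(1))
if __name__=="__main__":
    import sys; go(*map(float,sys.argv[1:5]))
E
python3 go.py .425 -.348 .08 -14.5
python3 - <<'E'
from h import *
o=[]
for n,g in dict(top=(.4879,.0865,-.0464),scene=(.4843,.0902,-.0415)).items():
    k=8; im=cv2.resize(cv2.imread(f"pics/{n}0_raw.png"),None,fx=k,fy=k,interpolation=cv2.INTER_CUBIC)
    def pl(pts,col):
        q=(proj(n,xf(g,np.array(pts)/1e3))+.5)*k; cv2.polylines(im,[q.round().astype(int)],True,col,1)
    r=lambda hx,y0,y1,z:[[-hx,y0,z],[hx,y0,z],[hx,y1,z],[-hx,y1,z]]
    pl(r(31,-57,49,52),(0,0,255)); pl(r(19.5,-40.5,32.5,52),(0,255,255)); pl(r(19.5,-40.5,32.5,32),(0,255,0))
    pl(r(21.5,-95,-75,31),(255,0,0)); 
    u=((proj(n,xf(g,np.array([[0,-10,50]])/1e3))[0]+.5)*k).astype(int)
    o.append(im[u[1]-290:u[1]+290,u[0]-400:u[0]+400] if n=="top" else im[u[1]-270:u[1]+270,u[0]-400:u[0]+400])
cv2.imwrite("pics/pk_t.png",o[0]); cv2.imwrite("pics/pk_s.png",o[1])
E
```

```text
t 0.1 pos [ 0.2793 -0.586   0.23  ] toolY -64.5 j7 -0.05 w 0.0854 F [ 0.1 -0.5  0.1] gf 0.0
deltas [ 0.5849 -0.3794  0.3758] twist -0.8335 dist mm [ 233.9 -151.8  150.3]
```

View pics/pk_t.png

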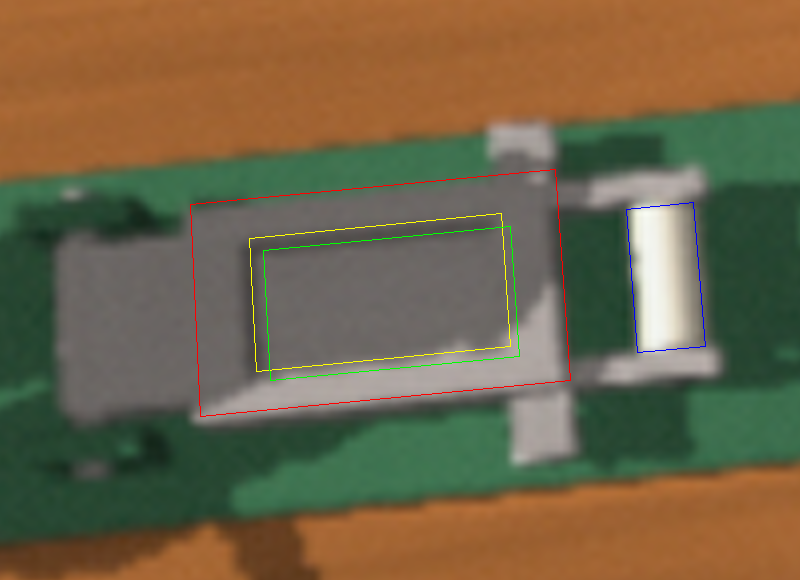

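View pics/pk_s.png

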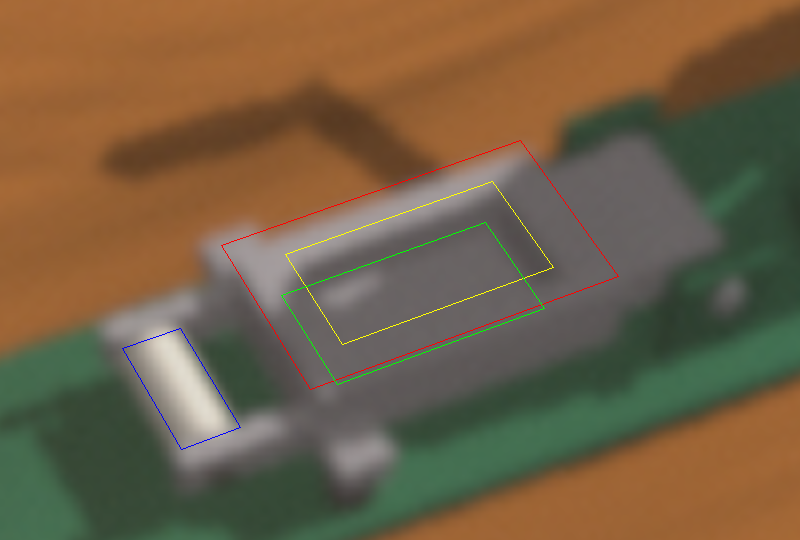

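The red and yellow model outlines lie on the block and the pocket rim in both views, within about 1 mm. The block's right edge is at px 557 in the top crop, so the pocket centre is at y ≈ -3 mm in the grinder frame. Moving above the pad.

Request:
{"name": "jog_arm", "arguments": {
  "deltas": [
    [[0.585,-0.379,0.3,-0.833],[0.585,-0.379,0.3,-0.833],[0.585,-0.379,0.3,-0.833],[0.585,-0.379,0.3,-0.833],[0.585,-0.379,0.3,-0.833],[0.585,-0.379,0.3,-0.833],[0.585,-0.379,0.3,-0.833],[0.585,-0.379,0.3,-0.833]]
  ],
  "claw": -0.5,
  "grip_force": 40
}}

```text
t: 0.9
position: [0.4261, -0.3464, 0.11]
tool_rot: [-0.002, 0.79, 0.614, -0.0]
wrist_force: [0.2, -0.3, 0.5]
width: 0.0638
grasp_force: 0.0
```

```bash
python3 go.py .425 -.348 .022 -14.5
```

```text
t 0.9 pos [ 0.4261 -0.3464  0.11  ] toolY -14.3 j7 0.28 w 0.0638 F [ 0.2 -0.3  0.5] gf 0.0
deltas [-0.0049 -0.0011  0.22  ] twist 0.0035 dist mm [-1.9 -0.4 88. ]
```

Request:
{"name": "jog_arm", "arguments": {
  "deltas": [
    [[-0.005,0,0.11,0],[-0.005,0,0.18,0],[-0.005,0,0.22,0],[-0.005,0,0.22,0]]
  ]
}}

```text
t: 1.3
position: [0.4224, -0.3516, 0.0212]
tool_rot: [-0.002, 0.792, 0.611, -0.001]
wrist_force: [-0.3, 0.3, 0.1]
width: 0.0639
grasp_force: 0.0
```

Request:
{"name": "jog_arm", "arguments": {
  "deltas": [
    [[0,0,0,0],[0,0,0,0],[0,0,0,0],[0,0,0,0],[0,0,0,0],[0,0,0,0],[0,0,0,0],[0,0,0,0]]
  ],
  "claw": 1,
  "grip_force": 60
}}

```text
t: 2.1
position: [0.4265, -0.3527, 0.0253]
tool_rot: [0.002, 0.791, 0.612, 0.0]
wrist_force: [-0.9, -0.3, 5.8]
width: 0.0344
grasp_force: 62.7
```

```bash
python3 go.py .486 .0853 .14 -2.5
```

```text
t 2.1 pos [ 0.4265 -0.3527  0.0253] toolY -14.6 j7 0.25 w 0.0344 F [-0.9 -0.3  5.8] gf 62.7
deltas [ 1.0967 -0.1303 -0.2895] twist -0.2009 dist mm [ 438.7  -52.1 -115.8]
```

Request:
{"name": "jog_arm", "arguments": {
  "deltas": [
    [[0,0,-0.12,0],[0,0,-0.24,0],[0.1,-0.01,-0.3,0],[0.22,-0.025,-0.3,-0.05],[0.35,-0.04,-0.3,-0.1],[0.47,-0.06,-0.3,-0.2],[0.59,-0.075,-0.3,-0.2],[0.71,-0.09,-0.3,-0.2],[0.83,-0.1,-0.3,-0.2],[0.95,-0.12,-0.3,-0.2]]
  ]
}}

```text
t: 3.1
position: [0.4737, 0.0306, 0.1432]
tool_rot: [0.0, 0.723, 0.691, 0.0]
wrist_force: [0.7, -0.1, -2.8]
width: 0.0346
grasp_force: 61.8
```

```bash
python3 go.py .486 .0853 .12 -2.5
```

```text
t 3.1 pos [0.4737 0.0306 0.1432] toolY -2.5 j7 -0.30 w 0.0346 F [ 0.7 -0.1 -2.8] gf 61.8
deltas [0.138  0.0247 0.0579] twist -0.0005 dist mm [55.2  9.9 23.1]
```

Request:
{"name": "jog_arm", "arguments": {
  "deltas": [
    [[0.07,0.012,0.03,0],[0.12,0.02,0.05,0],[0.138,0.025,0.058,0],[0.138,0.025,0.058,0],[0.138,0.025,0.058,0],[0.138,0.025,0.058,0]]
  ]
}}

```text
t: 3.7
position: [0.4866, 0.0813, 0.1202]
tool_rot: [0.0, 0.724, 0.69, -0.0]
wrist_force: [-0.1, -1.5, -2.8]
width: 0.0346
grasp_force: 61.7
```

```bash
cat > padfit.py <<'E'
from meas import *
import sys
from go import go
tag=sys.argv[1]
s=telemetry.state(); P=s["position"]
ims={}
for n in("scene","top"):
    ims[n]=cams.capture(n)[:,:,::-1].copy(); cv2.imwrite(f"pics/{n}_{tag}.png",ims[n])
go(.486,.0853,.09,-2.5)
G=dict(top=(.4879,.0865,-.0464),scene=(.4843,.0902,-.0415)); o=[]
for n in ims:
    g=G[n]; k=6; im=cv2.resize(ims[n],None,fx=k,fy=k,interpolation=cv2.INTER_CUBIC)
    hs=lambda c:cv2.convexHull((((proj(n,c)+.5)*k)).astype(np.float32)).round().astype(int)
    z0=P[2]-.022+float(sys.argv[2])
    cv2.polylines(im,[hs(xf((P[0],P[1],np.radians(-2.5)),PAD[0],z0))],True,(255,255,0),1)
    for z,c in((52,(0,255,255)),): cv2.polylines(im,[hs(xf(g,np.array([[x,y,z] for x in(-19.5,19.5) for y in(-39.5,33.5)])/1e3))],True,c,1)
    u=((proj(n,xf(g,np.array([[0,-10,75]])/1e3))[0]+.5)*k).astype(int)
    o.append(im[max(u[1]-290,0):u[1]+290,u[0]-200:u[0]+200])
cv2.imwrite(f"pics/v_{tag}.png",np.hstack([cv2.copyMakeBorder(i,0,580-i.shape[0],0,0,0) for i in o]))
E
python3 padfit.py a -0.002
```

```text
t 3.8 pos [0.4867 0.0817 0.1204] toolY -2.7 j7 -0.45 w 0.0345 F [-1.   0.  -2.6] gf 61.7
deltas [ 0.0089 -0.0023  0.0759] twist -0.0032 dist mm [ 3.6 -0.9 30.4]
```

View pics/v_a.png

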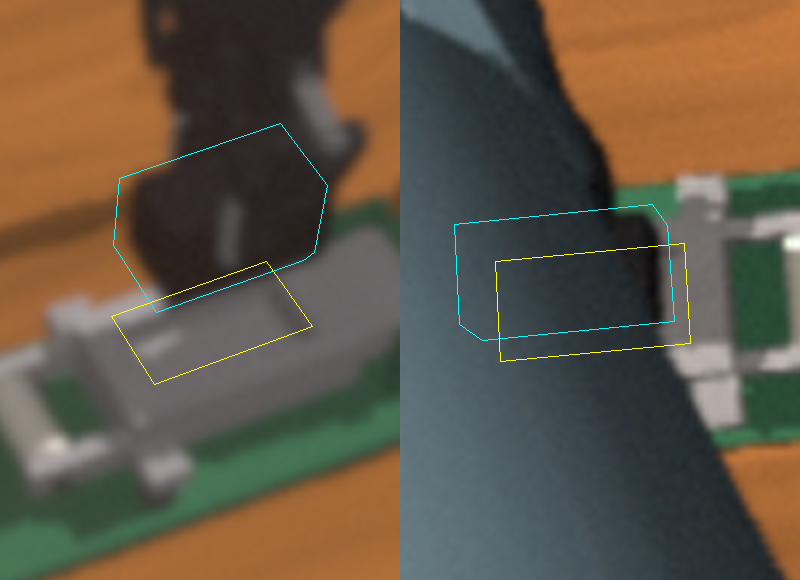

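The pad is held, and its front edge shows at px 660 against the model's 672 in the top view and at 135 against 117 in the scene view. So the pad sits about 4–5 mm to +y of the TCP. I'll check the edges numerically in both views.

```bash
python3 - <<'E'
from h import *
P=np.array([.4867,.0817,.1204])
G=dict(top=(.4879,.0865,-.0464),scene=(.4843,.0902,-.0415))
for n,(c0,c1,r0,r1) in dict(scene=(95,300,170,330),top=(590,690,190,372)).items():
    g=G[n];k=6; im=cv2.imread(f"pics/{n}_a.png"); V=im.max(2)
    u=((proj(n,xf(g,np.array([[0,-10,75]])/1e3))[0]+.5)*k).astype(int)
    off=np.array([u[0]-200-(400 if n=="top" else 0),max(u[1]-290,0)])
    a=(np.array([c0,r0])+off)//k; b=(np.array([c1,r1])+off)//k
    print(n,"cols from",a[0],"rows from",a[1])
    for r in range(a[1],b[1]): print(r,' '.join("%3d"%v for v in V[r,a[0]:b[0]]))
    L=PAD[0]; q=proj(n,xf((P[0],P[1],np.radians(-2.5)),L,P[2]-.0253))
    print("model pad corners (local mm -> px) with pad centre at TCP")
    for l,p in zip(L,q): print((l*1e3).round(1).tolist(),p.round(1).tolist(),end="; ")
    J=[(proj(n,P+d)-proj(n,P))[0].round(2).tolist() for d in np.eye(3)*.005]; print("\nper 5mm x,y,z",J)
E
```

```text
scene cols from 346 rows from 139
139 170 169 169 168 169 167 165 156 147 140 128 113  95  71  54  49  48  48  48  50  48  48  46  43  44  45  45  46  45  44  43  39  39  44
140 169 168 168 166 165 163 152 134 113  99  88  76  64  54  51  49  48  50  49  47  46  47  45  44  43  45  47  45  45  43  42  41  41  43
141 166 166 165 163 161 155 136 104  77  64  57  54  51  49  49  49  49  49  48  49  49  48  45  43  43  44  46  47  47  45  40  42  42  42
142 164 164 164 160 154 141 119  83  56  50  49  50  49  48  51  51  48  48  49  50  48  47  48  45  43  45  45  44  45  43  41  44  42  42
143 162 160 157 150 138 121  97  69  49  50  49  50  49  49  49  49  49  49  49  50  48  50  51  50  46  45  44  43  44  41  42  41  41  40
144 150 147 141 128 119 104  83  60  47  49  49  52  47  49  50  48  47  49  48  48  50  52  58  59  52  46  43  40  41  42  42  42  43  43
145 126 123 119 112 106  96  77  56  47  46  48  49  49  49  48  48  49  48  49  48  50  57  65  69  62  51  43  44  41  43  41  40  43  44
146 109 108 107 104 102  91  75  55  46  44  46  47  49  49  48  49  47  48  50  47  5
[... 5569 characters left out ...]
  49  76 143 176
model pad corners (local mm -> px) with pad centre at TCP
[-18.0, -35.0, 6.0] [253.0, 238.4]; [-18.0, -35.0, 44.0] [250.5, 235.6]; [-18.0, 35.0, 6.0] [221.1, 241.6]; [-18.0, 35.0, 44.0] [217.3, 238.9]; [18.0, -35.0, 6.0] [251.9, 222.3]; [18.0, -35.0, 44.0] [249.4, 218.9]; [18.0, 35.0, 6.0] [220.3, 225.5]; [18.0, 35.0, 44.0] [216.5, 222.2]; [-15.5, -32.5, 0.0] [252.2, 237.8]; [-15.5, -32.5, 1.0] [252.2, 237.7]; [-15.5, 32.5, 0.0] [222.8, 240.7]; [-15.5, 32.5, 1.0] [222.7, 240.7]; [15.5, -32.5, 0.0] [251.3, 224.0]; [15.5, -32.5, 1.0] [251.2, 224.0]; [15.5, 32.5, 0.0] [222.0, 226.9]; [15.5, 32.5, 1.0] [222.0, 226.9]; 
per 5mm x,y,z [[-0.24, -2.26], [-2.31, 0.33], [-0.42, -0.4]]
```

Both views put the pad about 4–5 mm to +y of the TCP and centred over the pocket within the lead-in. Descending, then creeping in while watching the force.

Request:
{"name": "jog_arm", "arguments": {
  "deltas": [
    [[-0.002,0,0.04,0],[-0.002,0,0.08,0],[-0.002,0,0.1,0],[-0.002,0,0.1,0],[-0.002,0,0.1,0]]
  ]
}}

```text
t: 4.3
position: [0.4868, 0.0825, 0.0804]
tool_rot: [0.0, 0.723, 0.691, 0.0]
wrist_force: [-0.4, -0.1, -2.3]
width: 0.0349
grasp_force: 61.7
```

Request:
{"name": "jog_arm", "arguments": {
  "deltas": [
    [[0,0,0.005,0],[0,0,0.01,0],[0,0,0.015,0],[0,0,0.02,0],[0,0,0.02,0],[0,0,0.02,0]]
  ]
}}

```text
t: 4.9
position: [0.4865, 0.0827, 0.0721]
tool_rot: [-0.0, 0.723, 0.691, -0.0]
wrist_force: [0.2, -0.2, -3.0]
width: 0.0348
grasp_force: 61.7
```

```bash
python3 go.py .4861 .0808 .0573 -2.5
```

```text
t 4.9 pos [0.4865 0.0827 0.0721] toolY -2.5 j7 -0.50 w 0.0348 F [ 0.2 -0.2 -3. ] gf 61.7
deltas [-0.0047 -0.0007  0.0369] twist -0.0005 dist mm [-1.9 -0.3 14.8]
```

Request:
{"name": "jog_arm", "arguments": {
  "deltas": [
    [[-0.001,0,0.005,0],[-0.002,0,0.01,0],[-0.002,0,0.015,0],[-0.002,0,0.015,0],[-0.002,0,0.015,0]]
  ]
}}

```text
t: 5.4
position: [0.4868, 0.0818, 0.0661]
tool_rot: [0.0, 0.723, 0.691, 0.0]
wrist_force: [1.1, 0.0, -3.4]
width: 0.0349
grasp_force: 61.6
```

Request:
{"name": "jog_arm", "arguments": {
  "deltas": [
    [[0,0,0.005,0],[0,0,0.01,0],[0,0,0.014,0],[0,0,0.014,0],[0,0,0.014,0]]
  ]
}}

```text
t: 5.9
position: [0.4868, 0.0819, 0.0604]
tool_rot: [0.0, 0.723, 0.691, 0.0]
wrist_force: [2.6, 0.6, -3.9]
width: 0.0346
grasp_force: 61.5
```

Request:
{"name": "jog_arm", "arguments": {
  "deltas": [
    [[0,-0.001,0.004,0],[0,-0.001,0.008,0],[0,-0.001,0.01,0],[0,-0.001,0.01,0],[0,-0.001,0.01,0]]
  ]
}}

```text
t: 6.4
position: [0.4868, 0.082, 0.0573]
tool_rot: [0.001, 0.723, 0.691, 0.0]
wrist_force: [0.5, -0.8, 5.1]
width: 0.0347
grasp_force: 62.5
```

Request:
{"name": "jog_arm", "arguments": {
  "deltas": [
    [[0,0,0.006,0],[0,0,0.006,0],[0,0,0.006,0]]
  ]
}}

```text
t: 6.7
position: [0.4868, 0.0819, 0.0572]
tool_rot: [0.001, 0.723, 0.691, -0.001]
wrist_force: [-5.3, -2.0, 23.5]
width: 0.0345
grasp_force: 64.8
```

Request:
{"name": "jog_arm", "arguments": {
  "deltas": [
    [[0,0,0,0],[0,0,0,0],[0,0,0,0],[0,0,0,0]]
  ],
  "claw": -0.4
}}

```text
t: 7.1
position: [0.4851, 0.0818, 0.0534]
tool_rot: [-0.001, 0.723, 0.691, -0.001]
wrist_force: [-0.1, -0.0, -0.3]
width: 0.0597
grasp_force: 0.0
```

Request:
{"name": "jog_arm", "arguments": {
  "deltas": [
    [[0,0,-0.05,0],[0,0,-0.12,0],[0,0,-0.12,0],[0,0,-0.12,0]]
  ]
}}

```text
t: 7.5
position: [0.4862, 0.0818, 0.1022]
tool_rot: [0.0, 0.723, 0.691, 0.0]
wrist_force: [-0.1, 0.0, -1.1]
width: 0.0596
grasp_force: 0.0
```

Request:
{"name": "jog_arm", "arguments": {
  "deltas": [
    [[0,0,0,0],[0,0,0,0],[0,0,0,0],[0,0,0,0],[0,0,0,0],[0,0,0,0],[0,0,0,0],[0,0,0,0]]
  ],
  "claw": 1
}}

```text
t: 8.3
position: [0.4861, 0.0819, 0.1021]
tool_rot: [0.0, 0.723, 0.691, 0.0]
wrist_force: [0.5, -0.1, -0.0]
width: 0.0001
grasp_force: 0.0
```

```bash
python3 go.py .4868 .086 .08 -2.5
```

```text
t 8.3 pos [0.4861 0.0819 0.1021] toolY -2.5 j7 -0.47 w 0.0001 F [ 0.5 -0.1 -0. ] gf 0.0
deltas [0.0104 0.0013 0.0553] twist -0.0006 dist mm [ 4.2  0.5 22.1]
```

Request:
{"name": "jog_arm", "arguments": {
  "deltas": [
    [[0.01,0,0.03,0],[0.01,0,0.055,0],[0.01,0,0.055,0],[0.01,0,0.06,0],[0.01,0,0.065,0],[0.01,0,0.068,0],[0.01,0,0.068,0]]
  ]
}}

```text
t: 9.0
position: [0.4863, 0.0859, 0.0761]
tool_rot: [0.0, 0.723, 0.691, -0.0]
wrist_force: [-2.7, -1.3, 9.3]
width: 0.0
grasp_force: 4.0
```

The pad top makes contact at z = 0.0761, against 0.076 expected, so it is fully seated and released. Now the wedge.

Request:
{"name": "jog_arm", "arguments": {
  "deltas": [
    [[0,0,-0.1,0],[0,0,-0.2,0]]
  ]
}}

```text
t: 9.2
position: [0.4849, 0.0856, 0.1548]
tool_rot: [-0.001, 0.723, 0.691, -0.001]
wrist_force: [1.0, -0.3, 0.4]
width: 0.0001
grasp_force: 0.0
```

```bash
python3 go.py .5718 -.3164 .13 -9
```

```text
t 9.2 pos [0.4849 0.0856 0.1548] toolY -2.5 j7 -0.43 w 0.0001 F [ 1.  -0.3  0.4] gf 0.0
deltas [-0.9945  0.2615  0.061 ] twist 0.1079 dist mm [-397.8  104.6   24.4]
```

Request:
{"name": "jog_arm", "arguments": {
  "deltas": [
    [[-0.12,0.03,0,0],[-0.24,0.06,0,0.05],[-0.36,0.09,0,0.108],[-0.48,0.12,0,0.108],[-0.6,0.155,0,0.108],[-0.72,0.19,0.02,0.108],[-0.84,0.22,0.04,0.108],[-0.95,0.25,0.06,0.108],[-0.994,0.261,0.06,0.108],[-0.994,0.261,0.06,0.108]]
  ],
  "claw": -0.3
}}

```text
t: 10.2
position: [0.5717, -0.3218, 0.1302]
tool_rot: [0.001, 0.763, 0.646, -0.001]
wrist_force: [-0.1, -0.1, -1.0]
width: 0.0554
grasp_force: 0.0
```

Request:
{"name": "jog_arm", "arguments": {
  "deltas": [
    [[0,0,0.05,0],[0,0,0.1,0],[0,0,0.12,0],[0,0,0.12,0]]
  ]
}}

```text
t: 10.6
position: [0.572, -0.3134, 0.0814]
tool_rot: [-0.002, 0.76, 0.65, -0.0]
wrist_force: [0.6, 0.2, -0.2]
width: 0.0555
grasp_force: 0.0
```

```bash
python3 - <<'E'
from meas import *
from go import go
p0=np.array([.5718,-.3164,-.157])
ims={n:cams.capture(n)[:,:,::-1].copy() for n in("scene","top")}
for n in ims: cv2.imwrite(f"pics/{n}_b.png",ims[n])
go(.5718,-.3164,.026,-9)
P=telemetry.state()["position"]; o=[]
for n in ims:
    k=6; im=cv2.resize(ims[n],None,fx=k,fy=k,interpolation=cv2.INTER_CUBIC)
    for L in WEDGE: cv2.polylines(im,[cv2.convexHull(((proj(n,xf(p0,L))+.5)*k).astype(np.float32)).round().astype(int)],True,(255,255,0),1)
    q=((proj(n,P)[0]+.5)*k).astype(int); cv2.circle(im,tuple(q),4,(0,0,255),-1)
    u=((proj(n,[.575,-.3,.04])[0]+.5)*k).astype(int); o.append(im[u[1]-250:u[1]+250,u[0]-200:u[0]+200])
cv2.imwrite("pics/v_b.png",np.hstack(o))
E
```

```text
t 10.7 pos [ 0.5736 -0.315   0.0836] toolY -8.9 j7 0.14 w 0.0553 F [-0.  -1.2  0.6] gf 0.0
deltas [-0.0042 -0.004   0.1441] twist 0.0011 dist mm [-1.7 -1.6 57.6]
```

View pics/v_b.png

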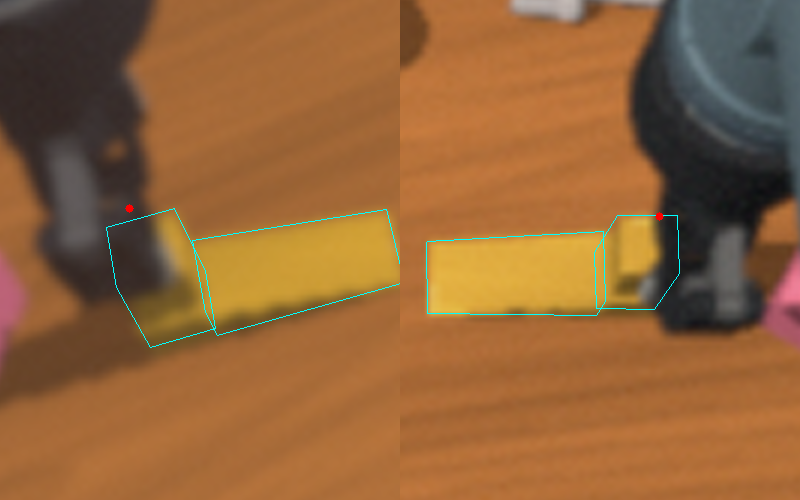

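The wedge model outline (top px 427–680, y 213–316) still matches the brass in both views, and the open gripper hangs over the grip block. Descending.

Request:
{"name": "jog_arm", "arguments": {
  "deltas": [
    [[-0.002,-0.002,0.05,0],[-0.004,-0.004,0.1,0],[-0.004,-0.004,0.13,0],[-0.004,-0.004,0.143,0],[-0.004,-0.004,0.143,0],[-0.004,-0.004,0.143,0]]
  ]
}}

```text
t: 11.3
position: [0.572, -0.3175, 0.0267]
tool_rot: [0.001, 0.76, 0.649, 0.0]
wrist_force: [0.4, 0.7, 0.0]
width: 0.0555
grasp_force: 0.0
```

Request:
{"name": "jog_arm", "arguments": {
  "deltas": [
    [[0,0,0,0],[0,0,0,0],[0,0,0,0],[0,0,0,0],[0,0,0,0],[0,0,0,0],[0,0,0,0],[0,0,0,0]]
  ],
  "claw": 1,
  "grip_force": 70
}}

```text
t: 12.1
position: [0.572, -0.3176, 0.0267]
tool_rot: [0.001, 0.76, 0.649, 0.0]
wrist_force: [-0.5, -0.3, 6.0]
width: 0.0232
grasp_force: 69.6
```

Request:
{"name": "jog_arm", "arguments": {
  "deltas": [
    [[0,0,-0.05,0],[0,0,-0.1,0],[0,0,-0.15,0],[0,0,-0.15,0],[0,0,-0.15,0]]
  ]
}}

```text
t: 12.6
position: [0.5701, -0.317, 0.0844]
tool_rot: [-0.001, 0.76, 0.649, -0.0]
wrist_force: [-0.1, -0.2, -3.4]
width: 0.0227
grasp_force: 69.5
```

```bash
python3 - <<'E'
import numpy as np
from go import go
g=(.486,.0883,-.044); L=np.array([0,-.195]); c,s=np.cos(g[2]),np.sin(g[2])
w=np.array(g[:2])+[c*L[0]-s*L[1],s*L[0]+c*L[1]]; print(w.round(4)); go(w[0],w[1],.075,-2.5)
E
```

```text
[ 0.4774 -0.1065]
t 12.6 pos [ 0.5701 -0.317   0.0844] toolY -9.0 j7 0.14 w 0.0227 F [-0.1 -0.2 -3.4] gf 69.5
deltas [ 0.4834 -0.3113  0.0243] twist -0.1086 dist mm [ 193.4 -124.5    9.7]
```

Request:
{"name": "jog_arm", "arguments": {
  "deltas": [
    [[0.08,-0.05,0,0],[0.18,-0.115,0,-0.05],[0.28,-0.18,0,-0.109],[0.38,-0.245,0,-0.109],[0.45,-0.29,0,-0.109],[0.483,-0.31,0.02,-0.109],[0.483,-0.31,0.024,-0.109],[0.483,-0.31,0.024,-0.109],[0.483,-0.31,0.024,-0.109]]
  ]
}}

```text
t: 13.5
position: [0.4792, -0.1089, 0.0757]
tool_rot: [0.0, 0.723, 0.691, -0.0]
wrist_force: [0.2, -0.1, -3.2]
width: 0.0228
grasp_force: 69.7
```

```bash
cat > wv.py <<'E'
from meas import *
from go import go
import sys
tag=sys.argv[1]; dz=.0267
ims={n:cams.capture(n)[:,:,::-1].copy() for n in("scene","top")}
for n in ims: cv2.imwrite(f"pics/{n}_{tag}.png",ims[n])
go(.478,-.107,.0387,-2.5)
P=telemetry.state()["position"]; w=(P[0],P[1]+.0012,-.044); o=[]
M=masks(lambda h,b:(h[...,0]>16)&(h[...,0]<28)&(h[...,1]>110),ims,(P[0],P[1]+.04),50,P[2])
for n in ims:
    m=biggest(M[n]); RP=[WEDGE[1]]
    G=np.array([WEDGE[0]])
    care={n:(render(n,w,[box(-60,60,-40,11.5,-5,200)],m.shape,P[2]-dz)==0)}
    print(n,fit(w,RP,{n:m},care,P[2]-dz)[0].round(4),"vs tcp model",np.round(w,4))
    k=6; im=cv2.resize(ims[n],None,fx=k,fy=k,interpolation=cv2.INTER_CUBIC)
    for L in WEDGE: cv2.polylines(im,[cv2.convexHull(((proj(n,xf(w,L,P[2]-dz))+.5)*k).astype(np.float32)).round().astype(int)],True,(255,255,0),1)
    u=((proj(n,[.483,-.04,.03])[0]+.5)*k).astype(int); o.append(im[u[1]-280:u[1]+280,u[0]-200:u[0]+200])
cv2.imwrite(f"pics/v_{tag}.png",np.hstack(o))
E
python3 wv.py c
```

```text
t 13.6 pos [ 0.4796 -0.1088  0.0761] toolY -2.6 j7 -0.07 w 0.0228 F [ 1.2 -0.2 -3.2] gf 69.7
deltas [ 0.0044 -0.0042  0.0935] twist -0.0023 dist mm [ 1.8 -1.7 37.4]
scene [ 0.4746 -0.1049 -0.1317] vs tcp model [ 0.4796 -0.1076 -0.044 ]
top [ 0.4801 -0.0887 -0.0297] vs tcp model [ 0.4796 -0.1076 -0.044 ]
```

View pics/v_c.png

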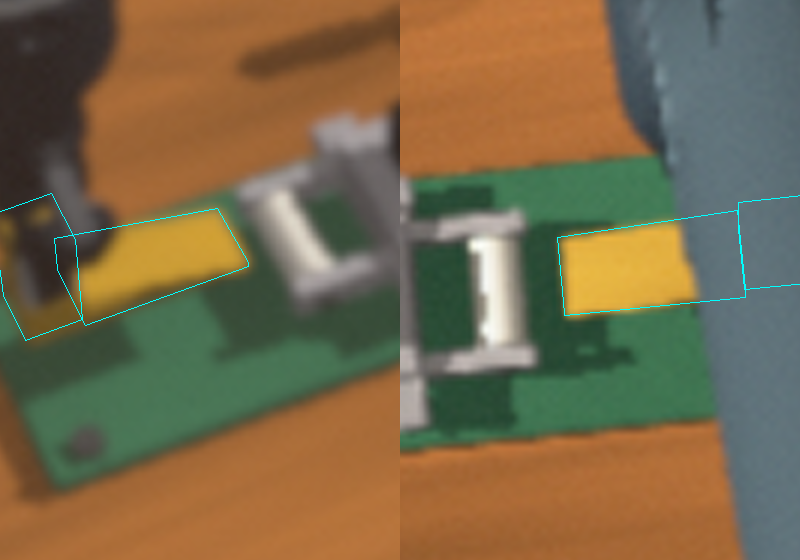

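The overlay matches the brass ramp: its tip is at (562,276) in the top crop, in line with the roller at (497,290). Lowering onto the plate.

Request:
{"name": "jog_arm", "arguments": {
  "deltas": [
    [[0,-0.002,0.03,0],[0,-0.004,0.06,0],[0,-0.004,0.08,0],[0,-0.004,0.08,0],[0,-0.004,0.08,0]]
  ]
}}

```text
t: 14.1
position: [0.4769, -0.1068, 0.0435]
tool_rot: [-0.001, 0.722, 0.692, -0.0]
wrist_force: [-0.2, 0.3, -2.4]
width: 0.0229
grasp_force: 69.6
```

Request:
{"name": "jog_arm", "arguments": {
  "deltas": [
    [[0,0,0.006,0],[0,0,0.012,0],[0,0,0.016,0],[0,0,0.016,0],[0,0,0.016,0]]
  ]
}}

```text
t: 14.6
position: [0.4778, -0.1071, 0.0387]
tool_rot: [0.0, 0.722, 0.692, -0.0]
wrist_force: [-1.7, 0.5, 5.2]
width: 0.0226
grasp_force: 70.6
```

Request:
{"name": "jog_arm", "arguments": {
  "deltas": [
    [[0.02,0,0,0],[0.04,0,0,0],[0.06,0,0,0],[0.08,0,0,0],[0.1,0,0,0],[0.115,0,0,0],[0.115,0,0,0],[0.115,0,0,0]]
  ]
}}

```text
t: 15.4
position: [0.4809, -0.0602, 0.0387]
tool_rot: [0.001, 0.722, 0.692, 0.001]
wrist_force: [-0.5, -2.3, 5.3]
width: 0.0222
grasp_force: 70.7
```

Request:
{"name": "jog_arm", "arguments": {
  "deltas": [
    [[0.005,0,0,0],[0.01,0,0,0],[0.015,0,0,0],[0.015,0,0,0]]
  ]
}}

```text
t: 15.8
position: [0.481, -0.0582, 0.0387]
tool_rot: [0.002, 0.723, 0.691, -0.001]
wrist_force: [0.3, -8.2, 5.5]
width: 0.0227
grasp_force: 70.9
```

Request:
{"name": "jog_arm", "arguments": {
  "deltas": [
    [[0.005,0,0,0],[0.01,0,0,0],[0.015,0,0,0],[0.015,0,0,0]]
  ]
}}

```text
t: 16.2
position: [0.4811, -0.0534, 0.0387]
tool_rot: [0.003, 0.723, 0.691, -0.001]
wrist_force: [-0.6, -10.0, 6.7]
width: 0.0223
grasp_force: 71.0
```

```bash
cat > lift.py <<'E'
from meas import *
from go import go
import sys
tag=sys.argv[1]
ims={n:cams.capture(n)[:,:,::-1].copy() for n in("scene","top")}
for n in ims: cv2.imwrite(f"pics/{n}_{tag}.png",ims[n])
go(.4817,-.038,.0387,-2.5)
G=dict(top=(.4879,.0865,-.0464),scene=(.4843,.0902,-.0415))
def ecc(a,b,c,h):
    x,y=[int(round(v)) for v in c]; f=lambda i:cv2.GaussianBlur(cv2.cvtColor(i[y-h[1]:y+h[1]+1,x-h[0]:x+h[0]+1],cv2.COLOR_BGR2GRAY),(0,0),.8).astype(np.float32)
    W=np.eye(2,3,dtype=np.float32)
    try: r,W=cv2.findTransformECC(f(a),f(b),W,cv2.MOTION_TRANSLATION,(3,200,1e-6)); return W[:,2].round(2).tolist(),round(r,3)
    except cv2.error: return None
for n in ims:
    ref=cv2.imread(f"pics/{n}_c.png"); old=cv2.imread(f"pics/{n}0_raw.png")
    for nm,l in dict(roller=(0,-.085,.038),armR=(.03,-.07,.035),armL=(-.03,-.07,.035),restbarR=(.041,-.045,.04),bolt=(.044,-.196,.015)).items():
        q=proj(n,xf(G[n],[l]))[0]; d=[(proj(n,xf(G[n],[np.add(l,[0,0,.004])]))[0]-q).round(2).tolist()]
        print(n,nm,"4mm lift=",d,"vs c",ecc(ref,ims[n],q,(6,6)),"vs 0",ecc(old,ims[n],q,(6,6)))
o=[]
for n in ims:
    k=6; im=cv2.resize(ims[n],None,fx=k,fy=k,interpolation=cv2.INTER_CUBIC)
    u=((proj(n,[.483,-.01,.04])[0]+.5)*k).astype(int); o.append(im[u[1]-280:u[1]+280,u[0]-200:u[0]+200])
cv2.imwrite(f"pics/v_{tag}.png",np.hstack(o))
E
python3 lift.py d
```

```text
t 16.3 pos [ 0.4811 -0.0534  0.0387] toolY -2.6 j7 -0.23 w 0.0226 F [ -0.1 -10.8   6.4] gf 71.0
deltas [ 0.0386 -0.0002 -0.0001] twist -0.002 dist mm [15.4 -0.1 -0. ]
scene roller 4mm lift= [[0.04, -1.0]] vs c ([-0.7799999713897705, -2.2799999713897705], 0.91) vs 0 ([-0.6800000071525574, -0.7799999713897705], 0.995)
scene armR 4mm lift= [[0.08, -0.98]] vs c ([1.2599999904632568, -0.6000000238418579], 0.947) vs 0 ([0.33000001311302185, -0.3499999940395355], 0.933)
scene armL 4mm lift= [[0.04, -1.01]] vs c ([0.2800000011920929, -0.3700000047683716], 0.921) vs 0 ([0.07999999821186066, -0.3499999940395355], 0.966)
scene restbarR 4mm lift= [[0.12, -0.99]] vs c ([-0.019999999552965164, -0.23999999463558197], 0.931) vs 0 ([-0.029999999329447746, -0.2800000011920929], 0.928)
scene bolt 4mm lift= [[-0.08, -0.9]] vs c ([-0.20999999344348907, 1.899999976158142], 0.847) vs 0 None
top roller 4mm lift= [[-0.16, -0.29]] vs c None vs 0 None
top armR 4mm lift= [[-0.18, -0.33]] vs c ([-0.20000000298023224, 0.23000000417232513], 0.849) vs 0 ([0.07999999821186066, 0.27000001072883606], 0.846)
top armL 4mm lift= [[-0.18, -0.24]] vs c ([0.10000000149011612, -0.3799999952316284], 0.907) vs 0 ([1.1699999570846558, -0.44999998807907104], 0.846)
top restbarR 4mm lift= [[-0.22, -0.34]] vs c ([0.15000000596046448, -0.1599999964237213], 0.874) vs 0 ([0.14000000059604645, -0.15000000596046448], 0.881)
top bolt 4mm lift= [[0.02, -0.35]] vs c None vs 0 None
```

The carrier has begun to lift, by about 1.3 mm according to the image registration and the force onset at y ≈ -0.059. Pushing about 10 mm further.

Request:
{"name": "jog_arm", "arguments": {
  "deltas": [
    [[0.006,0,0,0],[0.012,0,0,0],[0.018,0,0,0],[0.024,0,0,0],[0.026,0,0,0],[0.026,0,0,0],[0.026,0,0,0]]
  ]
}}

```text
t: 17.0
position: [0.4815, -0.0432, 0.0387]
tool_rot: [0.003, 0.723, 0.691, -0.001]
wrist_force: [0.7, -10.9, 7.4]
width: 0.023
grasp_force: 71.1
```

```bash
python3 lift.py e
```

```text
t 17.1 pos [ 0.4815 -0.0431  0.0387] toolY -2.6 j7 -0.25 w 0.0230 F [ -0.1 -11.4   6.9] gf 71.1
deltas [ 0.0129  0.     -0.0001] twist -0.0021 dist mm [ 5.1  0.  -0. ]
scene roller 4mm lift= [[0.04, -1.0]] vs c ([0.3499999940395355, -2.700000047683716], 0.933) vs 0 ([0.4399999976158142, -1.0800000429153442], 0.932)
scene armR 4mm lift= [[0.08, -0.98]] vs c ([0.38999998569488525, -1.409999966621399], 0.965) vs 0 ([0.20000000298023224, -1.1200000047683716], 0.96)
scene armL 4mm lift= [[0.04, -1.01]] vs c ([0.6399999856948853, -0.75], 0.995) vs 0 ([0.27000001072883606, -1.0199999809265137], 0.96)
scene restbarR 4mm lift= [[0.12, -0.99]] vs c ([0.10999999940395355, -0.699999988079071], 0.942) vs 0 ([0.09000000357627869, -0.7300000190734863], 0.949)
scene bolt 4mm lift= [[-0.08, -0.9]] vs c ([-0.14000000059604645, 1.8799999952316284], 0.728) vs 0 None
top roller 4mm lift= [[-0.16, -0.29]] vs c None vs 0 None
top armR 4mm lift= [[-0.18, -0.33]] vs c None vs 0 None
top armL 4mm lift= [[-0.18, -0.24]] vs c ([-3.569999933242798, 0.6200000047683716], 0.832) vs 0 ([-3.9100000858306885, 1.6299999952316284], 0.791)
top restbarR 4mm lift= [[-0.22, -0.34]] vs c ([-1.9800000190734863, -0.8999999761581421], 0.618) vs 0 ([-1.9800000190734863, -0.8999999761581421], 0.628)
top bolt 4mm lift= [[0.02, -0.35]] vs c None vs 0 None
```

View pics/v_e.png

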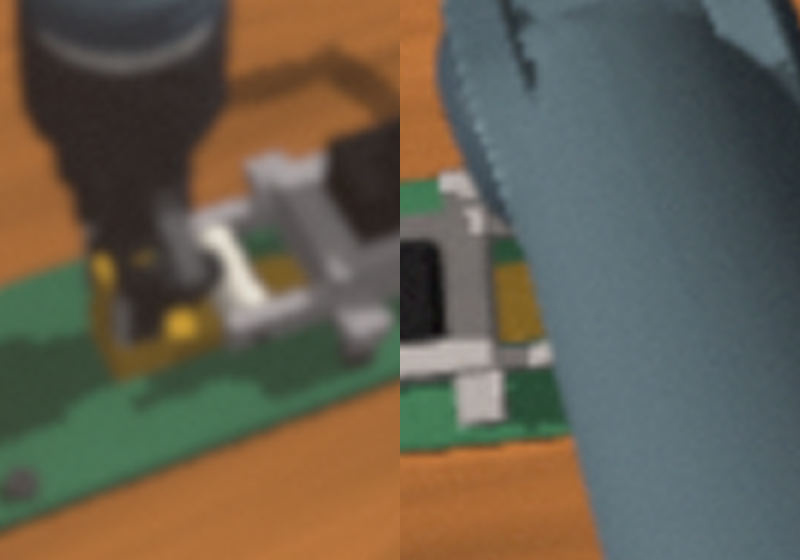

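The scene crop shows the wedge under the white roller at (240,265), with the rest bar and arms raised about 0.73–1.1 px. That is a lift of about 4 mm, and it agrees with 16 mm of travel since contact. The pad is seated and the wedge is still gripped. I'll hold briefly and hand in.

Request:
{"name": "jog_arm", "arguments": {
  "deltas": [
    [[0,0,0,0],[0,0,0,0],[0,0,0,0],[0,0,0,0]]
  ]
}}

```text
t: 17.5
position: [0.4815, -0.0432, 0.0387]
tool_rot: [0.003, 0.723, 0.691, -0.001]
wrist_force: [-0.9, -11.0, 6.7]
width: 0.0225
grasp_force: 71.1
```

```bash
python3 lift.py f | grep -E "^t|scene (arm|rest)"; python3 -c "
from cell import ctrl; print(ctrl.job_done())"
```

```text
t 17.6 pos [ 0.4815 -0.0432  0.0387] toolY -2.6 j7 -0.25 w 0.0230 F [ -0.2 -10.4   6.6] gf 71.1
scene armR 4mm lift= [[0.08, -0.98]] vs c ([0.3400000035762787, -1.4299999475479126], 0.962) vs 0 ([0.23000000417232513, -1.149999976158142], 0.961)
scene armL 4mm lift= [[0.04, -1.01]] vs c ([0.6399999856948853, -0.699999988079071], 0.994) vs 0 ([0.25999999046325684, -1.0099999904632568], 0.96)
scene restbarR 4mm lift= [[0.12, -0.99]] vs c ([0.11999999731779099, -0.7099999785423279], 0.934) vs 0 ([0.07000000029802322, -0.7099999785423279], 0.943)
top roller 4mm lift= [[-0.16, -0.29]] vs c None vs 0 None
top armR 4mm lift= [[-0.18, -0.33]] vs c None vs 0 None
top armL 4mm lift= [[-0.18, -0.24]] vs c ([-3.3299999237060547, 0.8199999928474426], 0.767) vs 0 ([-3.859999895095825, 1.590000033378601], 0.799)
top restbarR 4mm lift= [[-0.22, -0.34]] vs c None vs 0 None
top bolt 4mm lift= [[0.02, -0.35]] vs c None vs 0 None
the job is handed in; nothing more can be done
None
```

The job is handed in at 17.6 s: the pad is fully home in the pocket and released, and the still-gripped wedge holds the carrier up about 4 mm at the roller (estimated from the camera images and the push distance); I haven't seen the judge's result.

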